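Stand the toppled storage jar back in its row

ROBOT

A 6-joint arm with a two-finger parallel gripper is mounted at the origin on the work surface. World frame = base frame: x ahead of the robot, y to its left, z up, the work surface at z = 0. Lengths are in m, angles in rad, forces in N, time in s.
With the tool pointing down it reaches from about 0.275 to 0.825 m from the base axis. Payload 5.2 kg.
Tool frame: the origin (TCP) lies at the very end of the fingers, on their centre line; the grasp point (between the pads) lies 19 mm behind it; z points along the fingers, y is the line along which they close (so a half turn about z gives the same grasp; the last joint's range is limited). The gripper opens to 93 mm and grips with 3 to 60 N. Pads are 15 mm wide; open, the fingers measure 128 mm over their backs; the gripper's body (75 mm by 188 mm) begins 65 mm behind the grasp point.
Start: joints at [-1.497, 0.259, 1.535, -0, 1.348, -0.203], TCP at [0.15, -0.529, 0.219] pointing down, gripper open.
Joint ranges: [-3.14, 3.14], [-0.91, 2.08], [0.19, 2.58], [-1.22, 4.36], [0.22, 2.71], [-3.12, 3.12]. Speed limits (rad/s): [2.57, 2.57, 3.14, 3.14, 3.14, 3.14].

INTERFACE

Orientations are given as a unit quaternion [w, x, y, z].
In Python, from bench import r, imaging, ticket gives the robot as it stands. The module is installed in compiled form; this text tells all that it offers.
- The arm moves only by the tool send_rows, never from a script. Its argument "targets" is a list that holds one entry, the list of rows, each a list of 7 numbers: the shift along the world's x, y, z in mm, then the turn, a rotation vector about the world's x, y, z in rad, then the finger opening in mm, from 0 to 93. A call has exactly 8 rows; each row is the pose to reach, as a shift and turn from the pose commanded when the call began; what a row does not reach only later rows make up. A row lasts 1/12 s, in which the tool goes at most 41.7 mm and 7.16 degrees, less where a joint would pass 70% of its speed; a pose out of reach is approached as far as the arm can. A call with a gripper value outside its range is refused whole. The fingers move at their own pace and stop on an object; the grip force is fixed at half the most. Time passes only in rows, so rows that repeat a pose let the fingers close, or fill a call up. It gives the time, the measured TCP pose, the force and the opening at its end, in the units of the state.
- r.state(): the state, without advancing time (a new reading comes with each control period).
- imaging.get_image(name): name is "side" or "top"; returns a dict with "img" (400x640x3 uint8, red, green, blue), "camera_matrix" (3x3 intrinsics, pixels), "distortion" ([k1, k2, p1, p2, k3] as OpenCV has them; the pictures are not rectified), "R" (3x3) and "t" (3): a world point X has camera coordinates R X + t. Camera axes: x right, y down, z forward; pixel columns grow to the right and rows downward; lengths in m; the calibration is good to about 2 mm. A picture is of the moment at which its call begins. There is no depth.
- ticket.close_job(): hands the job in, once; it reports no verdict.
The state is a dict: "time": time; "qpos": joint angles; "joint_velocities": joint speeds; "joint_torque": joint torques, N m; "position": TCP position; "tcp_rot": TCP orientation; "ft_force": force on the tool from outside, world axes, zero at the start; "moment": the same for the moment, N m; "width": finger opening in m.
Only numpy, scipy, OpenCV 4.12 (cv2) and the standard library are available. Lean on these libraries where they do the work, as an engineer would, in place of code of your own. Each camera call takes 0.05 s, during which the arm holds its last target. There are 200 camera calls.

TASK

One of the tall square storage jars has toppled: its foot has skidded out across the bench and its lid end lies on the edge of the wooden step. The jar is too wide to grip, so keep its top against the step and push its foot in until it stands up again, then gently press it home, standing square in the gap between the two other tall jars, flat against the front of the step and about midway between them. It is glass, so keep the push light throughout, and leave the other jars and everything else on the bench as they are.

Things in the scene. Friction and masses are not known exactly. Their poses are not given: they have to be found in the camera images.
- jar: The toppled jar: amber glass, square body 90 x 90 mm, 200 mm high, closed round black lid 88 mm across up to 227 mm; empty, 0.52 to 0.78 kg, centre of mass 105 mm up, friction on bench and step 0.5 to 0.7. Origin at the centre of its underside, z from foot to lid, x towards the step. It starts tipped 65 degrees with z leaning to the step; within 23 degrees of upright it drops onto its foot.
- foot_low (a point): Middle of the jar foot's lower edge, on the bench, 45 mm along the jar's +x from its origin; at the start 172 mm out from the step's front face. It slides in towards the step as the jar rises. Axes as the jar's.
- foot_high (a point): Middle of the jar foot's raised edge, facing away from the step, 45 mm along the jar's -x from its origin; at the start about 82 mm above the bench. It sinks to the bench as the jar rises, and is then the lower edge of the jar's front face. Axes as the jar's.
- riser: The wooden step (display riser), 540 mm long (its y), 200 mm deep (its x), 80 mm high, fixed to the bench. Origin at the centre of its underside; its flat upright front face is 100 mm along its -x from the origin. The jar's flat side lies across its top front edge.
- slot (a point): Where the origin of the jar (centre of its underside) must end: on the bench, 45 mm out from the step's front face, in the middle of the gap in the row. Axes as the step's: x square into the step, y along it.
- jar_left: A like tall jar standing upright in the row 2 to 5 mm from the step's face, loose, on the +y side of the gap (about 127 mm from the gap's middle). Origin at the centre of its underside.
- jar_right: A like tall jar standing upright in the row, loose, on the -y side of the gap. Origin at the centre of its underside.
- small0: Small six-sided sample jar with a black lid, 58 mm wide, 80 mm high, standing loose on the step, 70 to 80 mm behind the step's front face, left (+y) of the gap. Origin at the centre of its underside. A bystander.
- small1: Small six-sided sample jar with a black lid, 58 mm wide, 80 mm high, standing loose on the step, 70 to 80 mm behind the step's front face, right (-y) of the gap. Origin at the centre of its underside. A bystander.
- scale: Black pocket scale 120 x 75 x 21 mm lying on the bench, in front of the row. Origin at the centre of its underside. A bystander.
- cup: White and green paper cup 84 mm across the rim, 95 mm high, standing on the bench, in front of the row. Origin at the centre of its underside. A bystander.
- pen: White and blue ballpoint pen, 135 mm long, 9 mm thick, lying on the bench well in front of the row. Origin under its middle. A bystander.
There are look-alikes about, which are no part of the job. What is shaped like the jar but blue or yellow is not meant.

How it is judged:
On the way:
1. the jar stands upright and is pressed with light contact (more than 1 N) against the step's front face (angle between jar's own z axis and vertical below 0.05 rad and contact force between jar and riser above 1 N), for 0.15 s.
At the end, for the whole second after the job is handed in: The jar stands upright (within 2 degrees) on the bench, flat against the step's front face (within 3 mm and 3.5 degrees of square) and within 25 mm of the gap's middle, at rest (angle between jar's own z axis and vertical below 0.04 rad and x of jar in the frame of slot above -0.003 m and z of jar in the frame of slot below 0.005 m and y of jar in the frame of slot between -0.025 and 0.025 m and angle between the x axis of jar and the x axis of riser, either way round below 0.06 rad and linear speed of jar below 0.01 m/s); the robot touches nothing.
It fails at once if the jar is pushed by the fingers with more than 25 N, or pressed against the step with more than 25 N (contact force between jar and the fingers above 25 N or contact force between jar and riser above 25 N).
It fails at once if a neighbouring tall jar is shifted by more than 8 mm or tipped (distance of any of jar_left, jar_right from where it was at the start of the episode above 0.008 m or angle between any of jar_left, jar_right's own z axis and vertical above 0.1 rad).
It fails at once if a small jar, the scale, the cup or the pen is shifted by more than 10 mm (distance of any of small0, small1, scale, cup, pen from where it was at the start of the episode above 0.01 m).
It also fails if it takes over 72 s, if anything falls off the work surface, if the arm or the gripper's body presses on something with over 40 N, if the wrist force passes 120 N, or if a joint passes its speed limit or range.

## Working session

There is one attempt and no reset: what is moved stays moved. The work goes in short steps, Python scripts to look and compute and a tool call to move; the robot and the scene stay as the last step left them, time stands still between calls to the robot, and variables do not carry over. Pictures are saved under pics/ and viewed, on a budget of 10 in all, crops included, one or two more only if the job needs it, and the job is handed in when it is done.

Besides the shell and the picture viewer there is one more tool, called after "Request:" as a command line: name --argument value ..., lists and objects as JSON in quotes. send_rows: Moves the arm, as the interface text tells. Its arguments: {"type":"object","properties":{"targets":{"type":"array"}},"required":["targets"]}

```bash
mkdir -p pics && cat > h.py <<'E'
import cv2, numpy as np
from bench import r, imaging, ticket
def snap(n,f,box=None,s=1):
    d=imaging.get_image(n); im=d["img"][:,:,::-1].copy()
    if box: im=cv2.resize(im[box[1]:box[3],box[0]:box[2]],None,fx=s,fy=s,interpolation=cv2.INTER_CUBIC)
    cv2.imwrite("pics/"+f,im); return d
def ray(d,px):
    u=cv2.undistortPoints(np.array([[px]],float),np.array(d["camera_matrix"]),np.array(d["distortion"]))[0,0]
    R=np.array(d["R"]);t=np.array(d["t"]);return -R.T@t, R.T@np.array([u[0],u[1],1])
def onz(d,px,z):
    c,v=ray(d,px); return c+v*(z-c[2])/v[2]
def proj(d,X):
    R=np.array(d["R"]);return cv2.projectPoints(np.array(X,float).reshape(-1,3),cv2.Rodrigues(R)[0],np.array(d["t"],float),np.array(d["camera_matrix"]),np.array(d["distortion"]))[0][:,0]
E
python3 - <<'E'
from h import *
for n in("top","side"):
    d=snap(n,n+"0.png"); print(n,-np.array(d["R"]).T@d["t"],np.array(d["R"])[2])
print(r.state())
E
```

```text
top [0.4771349  0.06460453 1.56559786] [ 0.12460986  0.01623172 -0.99207304]
side [-0.27668052  0.34659441  1.12061392] [ 0.64852802 -0.19242991 -0.73646598]
{'time': 0.1, 'qpos': array([-1.49680542e+00,  2.59258751e-01,  1.53592213e+00, -2.65801704e-05,
        1.34798514e+00, -2.02814308e-01]), 'joint_velocities': array([ 9.94496426e-04, -1.99187545e-03, -3.13290610e-03, -7.18925758e-05,
        7.21239316e-04, -4.91283469e-04]), 'joint_torque': array([ 2.76953906e-03, -4.38209867e+01, -2.84644049e+01,  7.20983231e-02,
        3.62939795e-02, -4.09855147e-05]), 'position': array([ 0.15027679, -0.52858941,  0.21792762]), 'tcp_rot': array([-7.85887256e-04,  9.90436925e-01,  1.37964051e-01,  3.77042850e-05]), 'ft_force': array([ 0.04699214, -0.7246971 ,  0.03750292]), 'moment': array([-0.0030107 , -0.01087147, -0.02229271]), 'width': 0.09328424959282175}
```

View pics/top0.png

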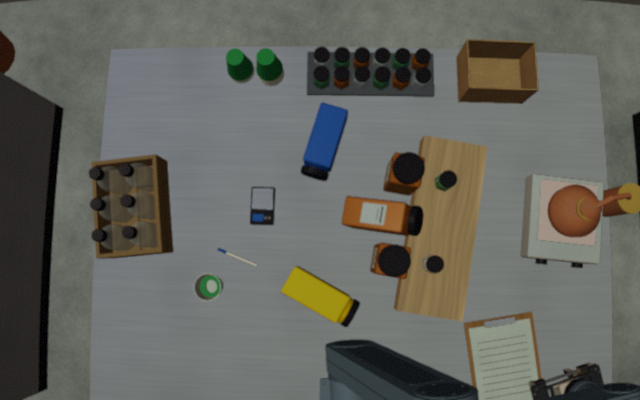

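View pics/side0.png

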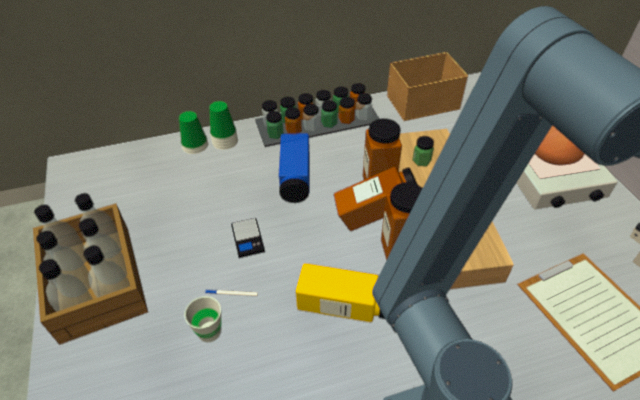

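The top view shows the amber toppled jar at about (345–420, 197–234). The blue (325,138) and yellow (318,296) ones are look-alikes. The tall amber jars stand at (406,170) and (393,260), and the step is the plank at (397–487, 137–320). The amber jar is the only one lying across the step between the two tall jars. I'll confirm that in a crop and measure.

```bash
python3 - <<'E'
from h import *
d=snap("top","top1.png",(330,125,500,330),2.9)
print("R",np.round(d["R"],3))
for n,p,z in [("c1",(423,137),.08),("c2",(487,146),.08),("c3",(466,320),.08),("c4",(397,309),.08),("L lid",(408,166),.227),("R lid",(395,261),.227),("scale",(262,205),.02),("cup",(208,287),.095),("pen1",(219,250),.005),("pen2",(257,265),.005),("yel",(318,296),.09),("blue",(325,138),.09),("s0",(447,180),.16),("s1",(435,264),.16),("fh1",(347,197),.082),("fh2",(343,226),.082)]:
    print(n,np.round(onz(d,p,z),3))
E
```

```text
R [[ 0.015 -1.    -0.015]
 [-0.992 -0.013 -0.125]
 [ 0.125  0.016 -0.992]]
c1 [ 0.848 -0.207  0.08 ]
c2 [ 0.823 -0.407  0.08 ]
c3 [ 0.294 -0.333  0.08 ]
c4 [ 0.326 -0.126  0.08 ]
L lid [ 0.728 -0.138  0.227]
R lid [ 0.469 -0.101  0.227]
scale [0.637 0.291 0.02 ]
cup [0.382 0.435 0.095]
pen1 [0.493 0.427 0.005]
pen2 [0.449 0.304 0.005]
yel [0.362 0.108 0.09 ]
blue [0.838 0.095 0.09 ]
s0 [ 0.702 -0.261  0.16 ]
s1 [ 0.461 -0.223  0.16 ]
fh1 [0.658 0.026 0.082]
fh2 [0.57  0.037 0.082]
```

View pics/top1.png

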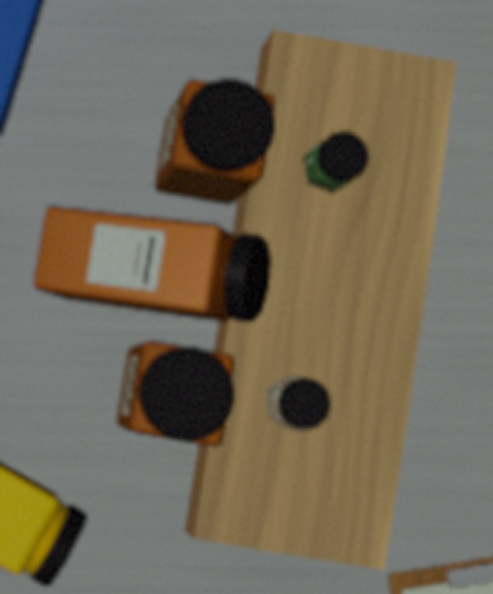

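The crop confirms it: the amber jar with the label lies across the step's front edge, with its foot edge from crop (50,207) to (36,288). Next I'll fit the step pose and work out waypoints.

```bash
python3 - <<'E'
from h import *
from scipy.optimize import least_squares
d=imaging.get_image("top")
cr=lambda p:(330+p[0]/2.9,125+p[1]/2.9)
pix=np.array([cr((275,33)),cr((455,62)),cr((384,569)),cr((197,538))])
def T(q,P):
    P=np.array(P,float);c,s=np.cos(q[2]),np.sin(q[2]);return np.c_[q[0]+c*P[:,0]-s*P[:,1],q[1]+s*P[:,0]+c*P[:,1],P[:,2]]
C=[[-.1,.27,.08],[.1,.27,.08],[.1,-.27,.08],[-.1,-.27,.08]]
f=least_squares(lambda q:(proj(d,T(q,C))-pix).ravel(),[.57,-.26,-1.72]);q=f.x
print("riser",q,np.degrees(q[2]),"res",np.round(f.fun,1))
c,s=np.cos(q[2]),np.sin(q[2]);xs=np.array([c,s]);ys=np.array([-s,c]);print(xs,ys)
def loc(p): v=np.array(p[:2])-q[:2]; return np.round([v@xs+.1,v@ys],4)
L=onz(d,cr((228,125)),.227);R=onz(d,cr((187,394)),.227)
print("L",loc(L),"R",loc(R))
a=onz(d,cr((50,207)),.082);b=onz(d,cr((36,289)),.082);print("foot",loc(a),loc(b))
e1=a[:2]-b[:2];print("jar yaw rel",np.degrees(np.arctan2(e1[1],e1[0])-np.arctan2(ys[1],ys[0])))
lt=onz(d,cr((268,277)),.07+.02);print("lid",loc(onz(d,cr((247,277)),.16)))
mid=(loc(L)[1]+loc(R)[1])/2
w=lambda o,y,z:np.round(np.r_[q[:2]+xs*(-.1-o)+ys*y,z],3)
print("mid",mid,"slot",w(.045,mid,0))
fy=(loc(a)[1]+loc(b)[1])/2
print("fh mid",w(.21,fy,.082),"standoff .25",w(.25,fy,.07))
E
```

```text
riser [ 0.57105605 -0.26785297 -1.72800563] -99.00742938411418 res [-0.5 -1.2  0.6 -0.1  0.7  0.6 -0.7  0.6]
[-0.15656253 -0.98766805] [ 0.98766805 -0.15656253]
L [-0.0507  0.1295] R [-0.0499 -0.1268]
foot [-0.2031  0.042 ] [-0.2031 -0.0446]
jar yaw rel -0.05020198059005803
lid [-0.0013 -0.0033]
mid 0.001350000000000004 slot [ 0.595 -0.125  0.   ]
fh mid [0.618 0.039 0.082] standoff .25 [0.625 0.078 0.07 ]
```

Request:
send_rows --targets '[[[0,0,40,0,0,0.12,93],[0,0,80,0,0,0.24,80],[0,0,120,0,0,0.36,60],[0,0,160,0,0,0.48,50],[0,0,200,0,0,0.6,50],[10,30,210,0,0,0.72,50],[30,60,210,0,0,0.84,50],[50,90,210,0,0,0.96,50]]]'

```text
time: 0.87
position: [0.2004, -0.4388, 0.4295]
tcp_rot: [0.001, 0.814, 0.581, -0.0]
ft_force: [1.4, -0.6, 1.0]
width: 0.0521
```

Request:
send_rows --targets '[[[24,30,0,0,0,0.1,50],[48,60,0,0,0,0.178,50],[72,90,0,0,0,0.178,50],[96,120,0,0,0,0.178,50],[120,150,0,0,0,0.178,50],[144,180,0,0,0,0.178,50],[168,210,0,0,0,0.178,50],[192,240,0,0,0,0.178,50]]]'

```text
time: 1.53
position: [0.393, -0.1972, 0.4287]
tcp_rot: [0.0, 0.76, 0.65, 0.0]
ft_force: [-0.1, -0.3, 0.4]
width: 0.0499
```

Request:
send_rows --targets '[[[24,30,0,0,0,0,50],[48,60,0,0,0,0,50],[72,90,0,0,0,0,50],[96,120,0,0,0,0,50],[120,150,0,-0.05,0.01,0,50],[144,180,0,-0.12,0.02,0,50],[168,210,0,-0.19,0.03,0,50],[192,240,0,-0.259,0.041,0,50]]]'

```text
time: 2.2
position: [0.5851, 0.0427, 0.4292]
tcp_rot: [0.087, 0.754, 0.644, -0.1]
ft_force: [2.5, -2.1, 0.2]
width: 0.05
```

Request:
send_rows --targets '[[[20,24,0,0,0,0,50],[43,47,0,0,0,0,50],[43,47,-30,0,0,0,50],[43,47,-60,0,0,0,50],[43,47,-90,0,0,0,50],[43,47,-120,0,0,0,50],[43,47,-130,0,0,0,50],[43,47,-130,0,0,0,50]]]'

```text
time: 2.87
position: [0.6258, 0.0879, 0.2951]
tcp_rot: [0.083, 0.753, 0.645, -0.102]
ft_force: [0.1, 0.5, 0.8]
width: 0.05
```

Request:
send_rows --targets '[[[0,0,-35,0,0,0,50],[0,0,-70,0,0,0,50],[0,0,-105,0,0,0,50],[0,0,-140,0,0,0,50],[0,0,-175,0,0,0,50],[0,0,-200,0,0,0,50],[0,0,-225,0,0,0,50],[0,0,-225,0,0,0,50]]]'

```text
time: 3.53
position: [0.6257, 0.0875, 0.0704]
tcp_rot: [0.083, 0.753, 0.644, -0.102]
ft_force: [-0.9, 0.0, -0.5]
width: 0.0501
```

```bash
python3 - <<'E'
from h import *
d=snap("side","side1.png",(230,60,510,300),2.7); s=r.state();print(s["position"],s["ft_force"],proj(d,[s["position"]]))
E
```

```text
[0.62694647 0.0876282  0.07305643] [0.67762378 0.0808747  0.80114359] [[317.50841088 207.65770236]]
```

View pics/side1.png

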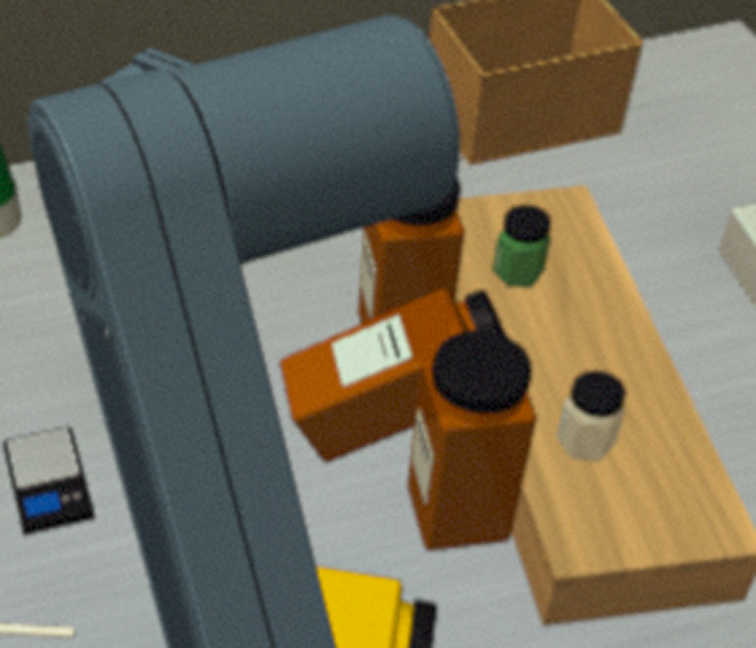

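The side view is blocked: the upper arm covers the gripper and the foot, and the elbow housing sits at about crop (300,130). I'll use the top camera instead.

```bash
python3 - <<'E'
from h import *
d=snap("top","top2.png",(240,110,500,330),2.7); print(proj(d,[r.state()["position"]]))
E
```

```text
[[326.27989515 206.76652118]]
```

View pics/top2.png

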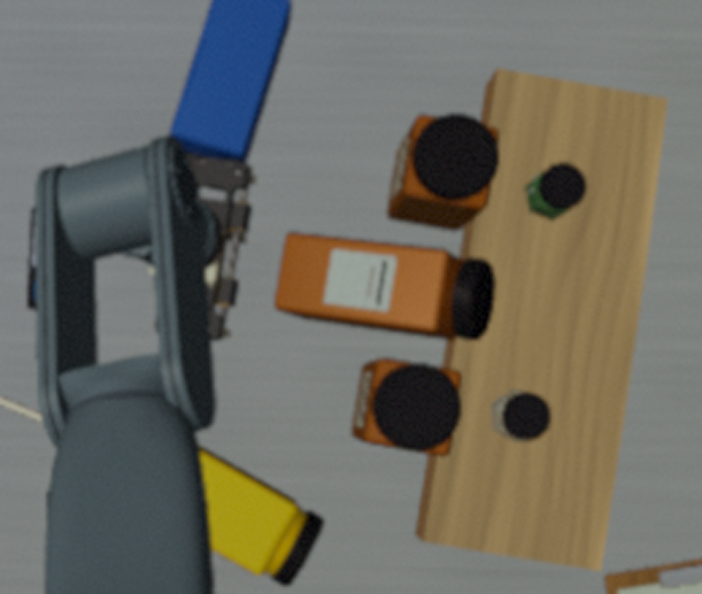

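The top view shows the gripper bar squarely in front of the foot, with the fingers at crop (235,250) and the foot edge at crop (280,270). I'll close in and start the push, lowering the fingers with the edge.

Request:
send_rows --targets '[[[-1,-8,0,0,0,0,50],[-2.5,-16,-1,0,0,0,50],[-4,-24,-1,0,0,0,50],[-5,-31,-2,0,0,0,50],[-6,-37,-2,0,0,0,50],[-6.5,-40,-2,0,0,0,50],[-7,-43,-2,0,0,0,50],[-7,-45,-2,0,0,0,50]]]'

```text
time: 4.3
position: [0.6207, 0.0443, 0.072]
tcp_rot: [0.084, 0.754, 0.644, -0.098]
ft_force: [0.1, 7.2, 1.0]
width: 0.0501
```

Request:
send_rows --targets '[[[-0.2,-1.5,-0.4,0,0,0,50],[-0.5,-3,-0.8,0,0,0,50],[-0.7,-4.5,-1.2,0,0,0,50],[-1,-6,-1.6,0,0,0,50],[-1.2,-7.5,-2,0,0,0,50],[-1.4,-9,-2.4,0,0,0,50],[-1.7,-10.5,-2.8,0,0,0,50],[-1.9,-12,-3.2,0,0,0,50]]]'

```text
time: 4.97
position: [0.6197, 0.0334, 0.0693]
tcp_rot: [0.085, 0.754, 0.645, -0.097]
ft_force: [0.2, 8.3, 3.7]
width: 0.0499
```

Request:
send_rows --targets '[[[-0.35,-2.2,-0.6,0,0,0,50],[-0.7,-4.4,-1.2,0,0,0,50],[-1,-6.6,-1.8,0,0,0,50],[-1.4,-8.8,-2.4,0,0,0,50],[-1.7,-11,-3,0,0,0,50],[-2.1,-13.2,-3.6,0,0,0,50],[-2.4,-15.4,-4.2,0,0,0,50],[-2.8,-17.5,-4.8,0,0,0,50]]]'

```text
time: 5.63
position: [0.6172, 0.0161, 0.0646]
tcp_rot: [0.085, 0.754, 0.645, -0.097]
ft_force: [1.8, 10.1, 5.3]
width: 0.0499
```

Request:
send_rows --targets '[[[-0.35,-2.2,-0.8,0,0,0,50],[-0.7,-4.4,-1.6,0,0,0,50],[-1,-6.6,-2.4,0,0,0,50],[-1.4,-8.8,-3.2,0,0,0,50],[-1.8,-11,-4,0,0,0,50],[-2.1,-13.2,-5,0,0,0,50],[-2.5,-15.6,-6,0,0,0,50],[-2.9,-18.2,-7,0,0,0,50]]]'

```text
time: 6.3
position: [0.6145, -0.0018, 0.0577]
tcp_rot: [0.085, 0.754, 0.645, -0.096]
ft_force: [2.2, 10.8, 3.8]
width: 0.0503
```

Request:
send_rows --targets '[[[-0.3,-1.7,-0.9,0,0,0,50],[-0.5,-3.4,-1.9,0,0,0,50],[-0.8,-5.1,-2.9,0,0,0,50],[-1,-6.8,-3.9,0,0,0,50],[-1.3,-8.5,-4.9,0,0,0,50],[-1.6,-10.2,-5.9,0,0,0,50],[-1.9,-11.9,-7,0,0,0,50],[-2.1,-13.5,-8,0,0,0,50]]]'

```text
time: 6.97
position: [0.6124, -0.0152, 0.0497]
tcp_rot: [0.085, 0.754, 0.645, -0.096]
ft_force: [1.7, 11.4, 5.2]
width: 0.0502
```

Request:
send_rows --targets '[[[-0.2,-1.2,-0.8,0,0,0,50],[-0.4,-2.4,-1.6,0,0,0,50],[-0.6,-3.6,-2.5,0,0,0,50],[-0.8,-4.8,-3.4,0,0,0,50],[-1,-6,-4.3,0,0,0,50],[-1.2,-7.2,-5.2,0,0,0,50],[-1.4,-8.4,-6.1,0,0,0,50],[-1.5,-9.6,-7,0,0,0,50]]]'

```text
time: 7.63
position: [0.6109, -0.025, 0.0427]
tcp_rot: [0.085, 0.754, 0.644, -0.096]
ft_force: [1.6, 11.8, 4.4]
width: 0.0499
```

```bash
python3 - <<'E'
from h import *
d=snap("top","top3.png",(240,110,500,330),2.7); print(r.state()["ft_force"])
E
```

```text
[ 2.56441029 10.50646235  4.75797578]
```

View pics/top3.png

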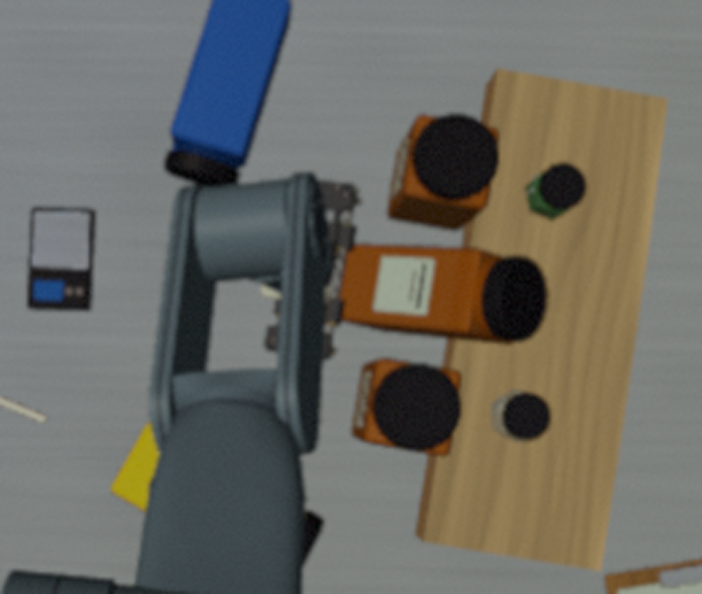

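The jar is at roughly 45°, still straight and centred between its neighbours. I'll carry on, leaning the tool back.

Request:
send_rows --targets '[[[-0.2,-1.1,-1.2,0,0,0,50],[-0.4,-2.3,-2.4,0,0,0,50],[-0.6,-3.4,-3.6,0,0,0,50],[-0.8,-4.6,-4.9,0,0,0,50],[-0.9,-5.7,-6.2,0,0,0,50],[-1.1,-6.9,-7.5,0,0,0,50],[-1.3,-8,-8.8,0,0,0,50],[-1.4,-9.1,-10,0,0,0,50]]]'

```text
time: 8.35
position: [0.6092, -0.0347, 0.0325]
tcp_rot: [0.085, 0.754, 0.644, -0.097]
ft_force: [0.2, 9.4, 4.6]
width: 0.0501
```

Request:
send_rows --targets '[[[-0.15,-1,-1,-0.009,0.001,0,50],[-0.3,-2,-2,-0.017,0.003,0,50],[-0.45,-3,-3,-0.026,0.004,0,50],[-0.6,-4,-4,-0.034,0.005,0,50],[-0.8,-5,-5,-0.043,0.007,0,50],[-0.95,-6,-6,-0.052,0.008,0,50],[-1.1,-7,-7,-0.06,0.009,0,50],[-1.25,-7.9,-8,-0.069,0.011,0,50]]]'

```text
time: 9.02
position: [0.6076, -0.043, 0.024]
tcp_rot: [0.107, 0.75, 0.641, -0.124]
ft_force: [0.5, 8.3, 2.3]
width: 0.0501
```

Request:
send_rows --targets '[[[-0.15,-0.9,-1,-0.009,0.001,0,50],[-0.3,-1.8,-2,-0.017,0.003,0,50],[-0.4,-2.7,-3,-0.026,0.004,0,50],[-0.6,-3.6,-4,-0.034,0.005,0,50],[-0.7,-4.5,-5,-0.043,0.007,0,50],[-0.8,-5.4,-6,-0.052,0.008,0,50],[-1,-6.3,-7,-0.06,0.009,0,50],[-1.1,-7.1,-8,-0.069,0.011,0,50]]]'

```text
time: 9.68
position: [0.6061, -0.0504, 0.0156]
tcp_rot: [0.129, 0.745, 0.637, -0.151]
ft_force: [1.0, 5.1, 0.1]
width: 0.05
```

Request:
send_rows --targets '[[[-0.1,-0.7,-0.5,-0.011,0.002,0,50],[-0.2,-1.4,-1,-0.022,0.003,0,50],[-0.3,-2.1,-1.5,-0.033,0.005,0,50],[-0.4,-2.8,-2,-0.044,0.007,0,50],[-0.5,-3.4,-2.5,-0.055,0.009,0,50],[-0.6,-4,-3,-0.066,0.01,0,50],[-0.7,-4.7,-3.5,-0.077,0.012,0,50],[-0.85,-5.3,-4,-0.086,0.014,0,50]]]'

```text
time: 10.35
position: [0.6052, -0.0554, 0.0111]
tcp_rot: [0.157, 0.738, 0.631, -0.183]
ft_force: [1.7, 5.5, -1.8]
width: 0.0498
```

```bash
python3 - <<'E'
from h import *
d=snap("top","top4.png",(240,110,500,330),2.7); print(r.state()["ft_force"],r.state()["position"])
E
```

```text
[ 1.60771338  4.78220825 -1.34972896] [ 0.60498906 -0.05539073  0.01084394]
```

View pics/top4.png

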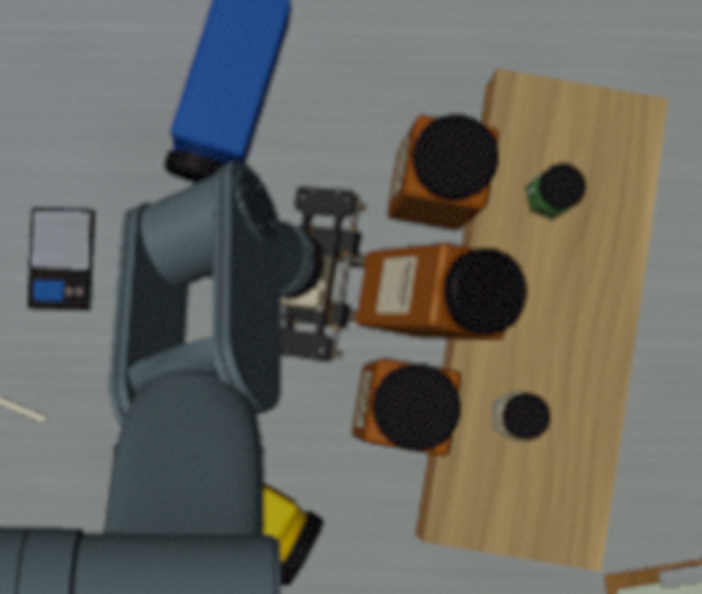

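The jar leans a bit over 20° now and hasn't dropped yet. I'll nudge it further, keeping the tip at about 11 mm.

Request:
send_rows --targets '[[[-0.1,-0.6,0,0,0,0,50],[-0.2,-1.2,0,0,0,0,50],[-0.3,-1.8,0,0,0,0,50],[-0.4,-2.4,0,0,0,0,50],[-0.5,-3,0,0,0,0,50],[-0.6,-3.6,0,0,0,0,50],[-0.6,-4,0,0,0,0,50],[-0.6,-4,0,0,0,0,50]]]'

```text
time: 11.07
position: [0.6046, -0.0571, 0.0093]
tcp_rot: [0.155, 0.738, 0.631, -0.181]
ft_force: [3.0, 13.5, -7.8]
width: 0.05
```

The sideways force has risen to 13.5 N and the fingers are lifting the jar, so the edge is wedging on the sloped fingers. Near the balance point the jar should stay put by friction, so I'll back off and look.

Request:
send_rows --targets '[[[0.2,1,0,0,0,0,50],[0.3,2,0,0,0,0,50],[0.5,3,0,0,0,0,50],[0.7,4.5,0,0,0,0,50],[0.9,6,0,0,0,0,50],[1.1,7,0,0,0,0,50],[1.3,8,0,0,0,0,50],[1.3,8,0,0,0,0,50]]]'

```text
time: 11.73
position: [0.6053, -0.0535, 0.0119]
tcp_rot: [0.157, 0.737, 0.63, -0.184]
ft_force: [-1.0, 1.3, -0.3]
width: 0.0497
```

```bash
python3 - <<'E'
from h import *
d=snap("top","top5.png",(320,150,460,280),4.5); print(r.state()["ft_force"],r.state()["position"])
E
```

```text
[-0.23775383  0.85092999 -0.64744121] [ 0.60532634 -0.05351937  0.01194674]
```

View pics/top5.png

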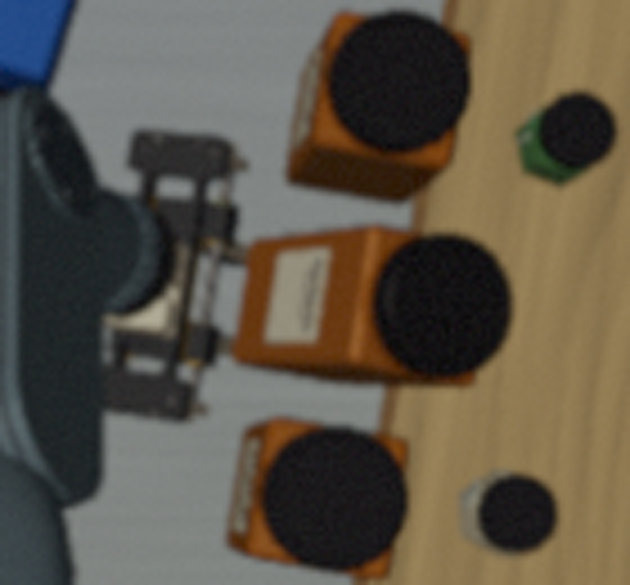

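```bash
cat > jf.py <<'E'
from h import *
from scipy.optimize import least_squares
q=np.array([.57106,-.26785,-1.728]);c,s=np.cos(q[2]),np.sin(q[2]);xs=np.array([c,s,0]);ys=np.array([-s,c,0]);zs=np.array([0,0,1.])
P=np.array([[-.045,.045,0],[-.045,-.045,0],[-.045,.045,.2],[-.045,-.045,.2],[0,0,.227]])
def pts(p,P=P):  # d,y,tilt,yaw ; foot_low on bench
    d,y,t,w=p; X=P-[.045,0,0]
    a=np.c_[X[:,0]*np.cos(t)+X[:,2]*np.sin(t),X[:,1],-X[:,0]*np.sin(t)+X[:,2]*np.cos(t)]
    lx=a[:,0]*np.cos(w)-a[:,1]*np.sin(w)-.1-d; ly=a[:,0]*np.sin(w)+a[:,1]*np.cos(w)+y
    return np.r_[q[:2],0]+lx[:,None]*xs+ly[:,None]*ys+a[:,2:]*zs
def fit(d,pix,p0=(.035,0,.4,0),P=P):
    f=least_squares(lambda p:(proj(d,pts(p,P))-pix).ravel(),p0);return f.x,f.fun
E
python3 - <<'E'
from jf import *
d=imaging.get_image("top")
pix=np.array([[255,243],[238,365],[380,228],[355,372],[443,305]])/4.5+[320,150]
p,e=fit(d,pix);print(np.round(p,4),np.degrees(p[2:]),np.round(e,1)); print("edge pred d",.08*np.tan(p[2]))
fh=pts(p,np.array([[-.045,0,0]]));print("fh",fh, "tcp o",-(np.array(r.state()["position"])-[*q[:2],0])@xs-.1)
E
```

```text
[ 0.0205 -0.0031  0.2857 -0.0025] [16.36695307 -0.14457315] [ 0.4 -0.3 -0.5  1.  -1.  -0.9 -0.6 -0.6  1.6  0.8]
edge pred d 0.023495149787683897
fh [[ 0.60061627 -0.06307633  0.02536093]] tcp o 0.11706070999215429
```

The fit gives a tilt of about 16°, past the balance point. The jar's edge is resting on the sloped fingers with about 1 N, so drawing them outward should lower it onto its foot.

Request:
send_rows --targets '[[[0.3,2,0,0,0,0,50],[0.6,4,0,0,0,0,50],[0.9,6,0,0,0,0,50],[1.3,8,0,0,0,0,50],[1.9,12,0,0,0,0,50],[2.8,18,0,0,0,0,50],[4,25,0,0,0,0,50],[4,25,0,0,0,0,50]]]'

```text
time: 12.5
position: [0.6097, -0.0267, 0.0117]
tcp_rot: [0.157, 0.737, 0.631, -0.184]
ft_force: [0.8, -1.1, 0.6]
width: 0.0501
```

```bash
python3 - <<'E'
from h import *
d=snap("top","top6.png",(320,150,460,280),4.5); print(r.state()["ft_force"],r.state()["position"])
E
```

```text
[-0.96708293 -0.96796626  0.94175878] [ 0.60955576 -0.02731934  0.01172155]
```

View pics/top6.png

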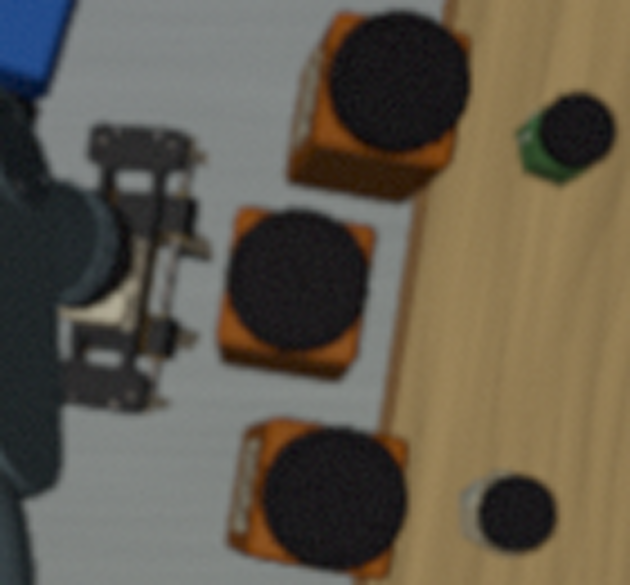

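The jar now stands upright in the gap, lid at crop (297,280), short of the step. I'll measure the remaining distance.

```bash
python3 - <<'E'
from jf import *
d=imaging.get_image("top")
loc=lambda p:(np.round((p-[*q[:2],0])@xs+.1,4),np.round((p-[*q[:2],0])@ys,4))
for n,z,p in [("jar",.227,(297,280)),("L",.227,(400,82)),("R",.227,(336,498)),("c1",.2,(237,208)),("c2",.2,(375,228)),("c3",.2,(222,349))]:
    print(n,loc(onz(d,np.array(p)/4.5+[320,150],z)))
s=r.state();print("tcp",loc(s["position"]),s["position"])
E
```

```text
jar (np.float64(-0.0932), np.float64(-0.0011))
L (np.float64(-0.05), np.float64(0.1293))
R (np.float64(-0.0495), np.float64(-0.1263))
c1 (np.float64(-0.1344), np.float64(0.0396))
c2 (np.float64(-0.0483), np.float64(0.0417))
c3 (np.float64(-0.1295), np.float64(-0.0479))
tcp (np.float64(-0.1432), np.float64(0.0003)) [ 0.60941715 -0.02771931  0.01169018]
```

Request:
send_rows --targets '[[[0.5,3,2,-0.02,0.003,0,50],[0.5,3,4,-0.04,0.006,0,50],[0.5,3,6,-0.06,0.01,0,50],[0.5,3,6,-0.086,0.014,0,50],[0.3,2,6,-0.086,0.014,0,50],[0,0,6,-0.086,0.014,0,50],[-0.3,-2,6,-0.086,0.014,0,50],[-0.6,-4,6,-0.086,0.014,0,50]]]'

```text
time: 13.27
position: [0.6085, -0.0327, 0.0176]
tcp_rot: [0.184, 0.729, 0.623, -0.216]
ft_force: [-0.6, 0.7, -0.5]
width: 0.05
```

Request:
send_rows --targets '[[[-0.3,-2,0,0,0,0,50],[-0.6,-4,0,0,0,0,50],[-0.9,-6,0,0,0,0,50],[-1.3,-8,0,0,0,0,50],[-1.6,-10,0,0,0,0,50],[-1.9,-12,0,0,0,0,50],[-2.2,-14,0,0,0,0,50],[-2.5,-16,0,0,0,0,50]]]'

```text
time: 13.93
position: [0.6064, -0.0479, 0.0177]
tcp_rot: [0.184, 0.729, 0.623, -0.216]
ft_force: [0.9, 2.9, 0.5]
width: 0.0502
```

Request:
send_rows --targets '[[[-0.3,-2,0,0,0,0,50],[-0.6,-4,0,0,0,0,50],[-0.9,-6,0,0,0,0,50],[-1.3,-8,0,0,0,0,50],[-1.6,-10,0,0,0,0,50],[-1.9,-12,0,0,0,0,50],[-2.2,-14,0,0,0,0,50],[-2.5,-16,0,0,0,0,50]]]'

```text
time: 14.6
position: [0.6036, -0.0645, 0.0177]
tcp_rot: [0.184, 0.729, 0.623, -0.216]
ft_force: [-0.1, 3.6, 1.0]
width: 0.0498
```

```bash
python3 - <<'E'
from jf import *
s=r.state();p=s["position"];print("o",-((p-[*q[:2],0])@xs+.1),p,s["ft_force"])
snap("top","top7.png",(320,150,460,280),4.5)
E
```

```text
o 0.1059620183925993 [ 0.60359269 -0.06447335  0.01767882] [-0.06834743  3.55769571  1.0251073 ]
```

View pics/top7.png

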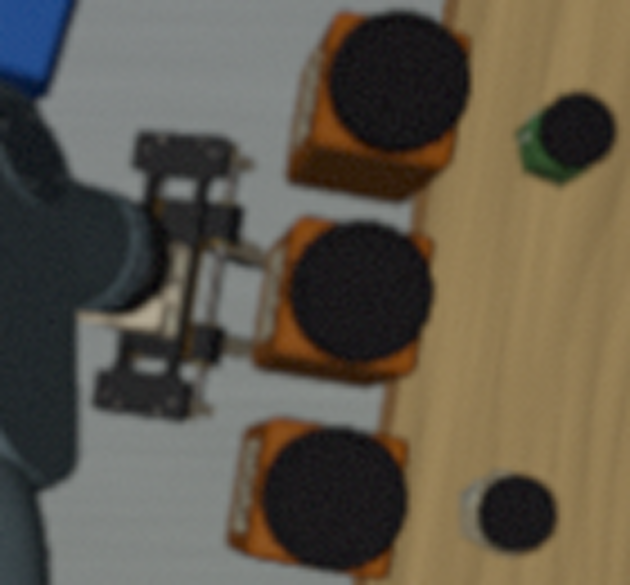

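The jar is almost in line with the row, lid at crop (362,291), and sits square. I'll press home slowly.

Request:
send_rows --targets '[[[-0.1,-0.8,0,0,0,0,50],[-0.2,-1.6,0,0,0,0,50],[-0.4,-2.4,0,0,0,0,50],[-0.5,-3.2,0,0,0,0,50],[-0.6,-4,0,0,0,0,50],[-0.8,-4.8,0,0,0,0,50],[-0.9,-5.4,0,0,0,0,50],[-0.9,-6,0,0,0,0,50]]]'

```text
time: 15.32
position: [0.6027, -0.0703, 0.0177]
tcp_rot: [0.184, 0.729, 0.623, -0.216]
ft_force: [-0.1, 4.1, 1.5]
width: 0.0497
```

Request:
send_rows --targets '[[[0,-0.3,0,0,0,0,50],[-0.1,-0.6,0,0,0,0,50],[-0.1,-0.9,0,0,0,0,50],[-0.2,-1.2,0,0,0,0,50],[-0.2,-1.5,0,0,0,0,50],[-0.3,-1.8,0,0,0,0,50],[-0.3,-2,0,0,0,0,50],[-0.3,-2,0,0,0,0,50]]]'

```text
time: 15.98
position: [0.6027, -0.0712, 0.0176]
tcp_rot: [0.184, 0.729, 0.623, -0.216]
ft_force: [0.2, 8.1, 2.2]
width: 0.05
```

Request:
send_rows --targets '[[[0,-0.2,0,0,0,0,50],[0,-0.4,0,0,0,0,50],[-0.1,-0.6,0,0,0,0,50],[-0.1,-0.8,0,0,0,0,50],[-0.2,-1,0,0,0,0,50],[-0.2,-1.2,0,0,0,0,50],[-0.2,-1.2,0,0,0,0,50],[-0.2,-1.2,0,0,0,0,50]]]'

```text
time: 16.65
position: [0.6029, -0.0715, 0.0177]
tcp_rot: [0.184, 0.729, 0.623, -0.215]
ft_force: [0.6, 11.4, 3.3]
width: 0.0498
```

It's firm against the step. I'll hold a little longer, then withdraw.

Request:
send_rows --targets '[[[0,-0.3,0,0,0,0,50],[-0.1,-0.6,0,0,0,0,50],[-0.1,-0.6,0,0,0,0,50],[-0.1,-0.6,0,0,0,0,50],[-0.1,-0.6,0,0,0,0,50],[-0.1,-0.6,0,0,0,0,50],[-0.1,-0.6,0,0,0,0,50],[-0.1,-0.6,0,0,0,0,50]]]'

```text
time: 17.32
position: [0.603, -0.0716, 0.0177]
tcp_rot: [0.184, 0.729, 0.624, -0.214]
ft_force: [1.5, 13.6, 3.7]
width: 0.0503
```

Request:
send_rows --targets '[[[0.2,1,0,0,0,0,50],[0.4,2.5,0,0,0,0,50],[0.6,4,0,0,0,0,50],[1.1,7,0,0,0,0,50],[2,13,0,0,0,0,50],[3.5,22,0,0,0,0,50],[5.5,35,0,0,0,0,50],[8,50,0,0,0,0,50]]]'

```text
time: 17.98
position: [0.6101, -0.0233, 0.0176]
tcp_rot: [0.184, 0.729, 0.623, -0.217]
ft_force: [0.0, -0.4, 0.3]
width: 0.0505
```

```bash
python3 - <<'E'
from jf import *
s=r.state();print(s["position"],s["ft_force"])
snap("top","top8.png",(320,150,460,280),4.5)
E
```

```text
[ 0.61008933 -0.02328045  0.01761472] [ 0.00162262 -0.40245489  0.27021222]
```

View pics/top8.png

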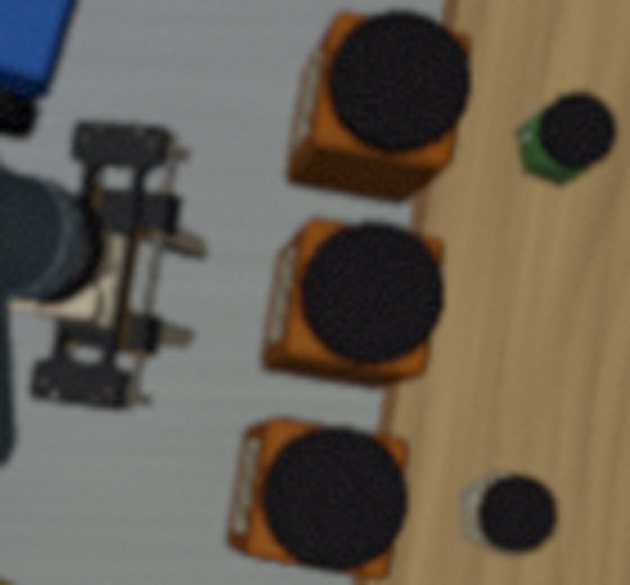

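The jar's lid at crop (372,292) is now slightly nearer the step than its neighbours, which stand 2–5 mm off it. It looks square and central, the neighbours haven't moved, and the tool is clear with about 0 N on it. I'll hand in.

```bash
python3 - <<'E'
from jf import *
d=imaging.get_image("top")
for p in [(372,292),(400,82),(336,498)]:
    v=onz(d,np.array(p)/4.5+[320,150],.227)-[*q[:2],0];print(np.round([v@xs+.1,v@ys],4))
print(ticket.close_job())
E
```

```text
[-0.0474 -0.0007]
[-0.05    0.1293]
[-0.0495 -0.1263]
the job is handed in; nothing more can be done
None
```

The amber jar is back upright in the gap, pressed against the front of the step, and the job is handed in at about 18 s of the 72 s allowed. I pushed its foot in with the fingers 50 mm apart and leaning back, lowered it onto its foot, then pressed it home and drew the arm clear.

- **Force:** the highest reading on the tool was about 16 N, against the 25 N limit. This is the wrist reading at the end of each move, so brief peaks in between were not seen. The final press was about 14 N, of which I estimate roughly 10 N reached the step.
- **Position:** in the last image the jar's centre is 47.4 mm out from the step face (45 mm is touching). It is about 2 mm from the gap's middle. It looks upright and square, judged by eye.
- **Other objects:** the neighbouring jars and the two small jars were in the same place in the images before and after. The scale was unmoved when last in view; I did not re-check the cup and the pen, which stayed well away from the arm.

**What disagreed:**
- The jar wedged briefly on the sloped fingers near the balance point, until I backed off.
- When lowered it came to rest about 48 mm short of the step, farther out than planned, so the final push was longer.
- The 2.4 mm between the measured centre and full contact is inside the 3 mm tolerance and about the size of the camera error. The firm resistance during the press suggests the jar is touching the step.

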